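# Level the resin casting board with its foot and press to prove it

### The job

The casting board has to be level before a mould is poured: lay the spirit level lengthwise on the bare white strip along the near edge of the board, about the middle of its length, and let go of it, then turn the black hand knob of the levelling foot until the bubble rests between the two black lines. Then press gently down on the level, on its metal top beside the vial and not on the vial, to prove that the board bears firmly on its foot: finish while still pressing, with the bubble between the lines, and do not push the loose things around about.

Things in the scene. Friction and masses are not known exactly. Their poses are not given: they have to be found in the camera images.
- level_centre (a point): Centre of the spirit level: a loose silver bar 200 mm long, 24 wide, 40 high with black end caps, about 0.32 kg; the point is 20 mm above its underside. x along its length, y across, z up. The middle 70 mm of its upper part is a clear yellow-green vial block (its sides may be gripped, never press on its top); the top is flat metal from 36 to 95 mm either side of the middle.
- level: The same spirit level; origin at the centre of its underside, axes as for level_centre.
- bubble (a point): Centre of the pale bubble (16 mm long) in the vial. It drifts to the level's higher end, 14 mm off the middle per degree of slope, 22 mm at most, and settles within a second. It is between the two black lines (24 mm apart) when less than 4 mm from the middle: its offset is the x of this point in the axes of level_centre.
- strip (a point): Middle of the bare strip, 89 mm wide and 240 mm long, along the robot's side of the board's white top, about 50 mm above the saw table. z is the board's upward normal, y points along the board towards the foot with the knob, x away from the robot towards the light wooden mould frame (22 mm high, begins 46 mm beyond this point).
- board: Casting board, 190 x 240 x 16 mm, white with plywood edges: hinged on a wooden rail at its right end (origin on the hinge at the board's underside, x along the hinge, y along the board towards the foot), carried at its left end by the levelling foot. That end starts too low, by 0.6 to 1.6 degrees.
- knob_centre (a point): Centre of the foot's round black hand knob, 44 mm in diameter, 26 mm high, upright, at the left end of the board; it stays 101 mm above the saw table. It turns stiffly (0.2 N m) and stays where left. Clockwise seen from above raises this end of the board and drives the bubble towards the knob, 8.5 mm (0.6 degrees) per radian; 1 to 2.6 radians are needed.
- masking_tape: Roll of masking tape, 96 mm across, 24 mm high, loose bystander.
- wax_tin: Round tin with a red lid, 74 mm across, 40 mm high, loose bystander.
- offcut_b: Brown wood offcut 45 x 50 x 40 mm, loose bystander.

How it is judged (in metres and radians):
On the way, in this order (a step that is already met when the one before it is completed fails the run):
1. the spirit level lies lengthwise on the bare strip of the casting board, is let go, and its bubble shows the slope (over 5 mm off the middle) (x of level_centre in the frame of strip between -0.03 and 0.03 m and y of level_centre in the frame of strip between -0.03 and 0.03 m and z of level_centre in the frame of strip between 0.016 and 0.024 m and angle between the x axis of level_centre and the y axis of strip, either way round below 0.2 rad and angle between the z axis of level_centre and the z axis of strip, either way round below 0.02 rad and contact force between level and board above 1.2 N and contact force between the fingers and level below 0.1 N and (x of bubble in the frame of level_centre above 0.005 m or x of bubble in the frame of level_centre below -0.005 m)), for 0.2 s.
2. with the level lying there untouched, the foot is turned until the bubble rests between the lines (within 4 mm of the middle) (x of level_centre in the frame of strip between -0.03 and 0.03 m and y of level_centre in the frame of strip between -0.03 and 0.03 m and z of level_centre in the frame of strip between 0.016 and 0.024 m and angle between the x axis of level_centre and the y axis of strip, either way round below 0.2 rad and angle between the z axis of level_centre and the z axis of strip, either way round below 0.02 rad and contact force between level and board above 1.2 N and contact force between the fingers and level below 0.1 N and x of bubble in the frame of level_centre between -0.004 and 0.004 m), for 0.4 s.
At the end, for the whole second after the job is handed in: The fingers still press on the level with over 4 N (6.5 to 45 N between level and board), not on its vial nor the board; the level lies flat on the strip, lengthwise within 0.2 rad, within 30 mm of its middle; the bubble is within 4 mm of the middle of the vial (x of level_centre in the frame of strip between -0.03 and 0.03 m and y of level_centre in the frame of strip between -0.03 and 0.03 m and z of level_centre in the frame of strip between 0.016 and 0.024 m and angle between the x axis of level_centre and the y axis of strip, either way round below 0.2 rad and angle between the z axis of level_centre and the z axis of strip, either way round below 0.02 rad and contact force between level and board between 1.2 and 45 N and x of bubble in the frame of level_centre between -0.004 and 0.004 m and contact force between the fingers and level above 4 N and contact force between level and board above 6.5 N and contact force between the fingers and board below 0.5 N and contact force between the fingers and level_c5 below 0.5 N); the arm keeps its last pose, push and grip.
It fails at once if a loose bystander is pushed away by more than 30 mm (distance of any of masking_tape, wax_tin, offcut_b from where it was at the start of the episode above 0.03 m).
It also fails if it takes over 64 s, if anything falls off the work surface, if the arm or the gripper's body presses on something with over 40 N, if the wrist force passes 120 N, or if a joint passes its speed limit or range.

### The arm

A 7-joint arm with a two-finger parallel gripper is mounted at the origin on a cart in front of the work surface, level with it; the furniture and walls round the work are solid. World frame = base frame: x ahead of the robot, y to its left, z up, the work surface at z = 0. Lengths are in mm, angles in rad, forces in N, time in s.
With the tool pointing down it reaches from about 425 to 800 mm from the base axis. Payload 8.3 kg.
Tool frame: the origin (TCP) lies at the centre of the arm's flange, where the gripper is bolted on; the fingertips stand 173 mm ahead of it and the grasp point (between the pads) lies tcp_to_grasp ahead of it (tcp_to_grasp is the distance from the TCP to the grasp point, in mm); x points along the fingers, y is the direction in which the jaws open and shut, and the axes are right-handed (so a half turn about x gives the same grasp; the last joint's range is limited). The gripper opens to 85 mm and grips with 20 to 120 N. Pads are 22 mm wide; open, the fingers measure 114 mm over their backs; the gripper's body (76 mm by 85 mm) begins 54 mm behind the grasp point. The pads swing forward as they close: fully open they stand 13 mm farther back than shut.
Start: joints at [1.268, 0.383, 0.016, 1.37, -0.006, 1.388, -0.046], TCP at [148.475, -607.101, 404.679] pointing down, gripper open.
Joint ranges: [-2.95, 2.95], [-0.25, 2.06], [-1.52, 1.56], [0.18, 2.33], [-1.44, 4.58], [0.02, 2.06], [-3.01, 3.01]. Speed limits (rad/s): [2.39, 2.39, 3.01, 3.01, 3.14, 3.14, 3.14].

### API

Orientations are given as a unit quaternion [x, y, z, w].
In Python, from plant import * gives the robot as it stands. The module is installed in compiled form; this text tells all that it offers.
- The arm moves only by the shell command python3 -m pendant 'ROWS' [FORCE]. ROWS is JSON, a list of rows, each an object with "gripper": the finger opening in mm, from 0 to 85.4; "offset": the shift along the world's x, y, z in mm, a list of three; "roll": the turn about the world's z in rad. In form: [{"gripper": gripper, "offset": [tx, ty, tz], "roll": roll}, ...]. A call has 1 to 8 rows; each row is the pose to reach, as a shift and turn from the pose measured when the call began; what a row does not reach only later rows make up. A row lasts 1/8 s, in which the tool goes at most 62.5 mm and 10.7 degrees, less where a joint would pass 70% of its speed; a pose out of reach is approached as far as the arm can. A call with a gripper value outside its range is refused whole. The fingers move at their own pace and stop on an object; FORCE is the grip in N (left out, the last holds). Time passes only in rows, so rows that repeat a pose let the fingers close. It gives the time, the measured TCP pose, the force and the opening at its end, in the units of the state.
- sense(): the state, without advancing time (a new reading comes with each control period).
- get_image(name): name is "scene" or "top"; returns the picture (480x640x3 uint8, blue, green, red); there is no depth.
- get_calibration(name): a dict with "vfov" (degrees; the focal length in pixels is half the picture's height over the tangent of half this angle, whatever the lens; pixels are square), "cx", "cy" (the principal point, pixels), "rvec" (rotation vector, rad) and "tvec" (3), from world to camera coordinates, as OpenCV has them. Camera axes: x right, y down, z forward; pixel columns grow to the right and rows downward; lengths in mm; the calibration is good to about 2 mm. A picture is of the moment at which its call begins. get_calibration takes no time and is no camera call.
- finish_job(): hands the job in, once; it reports no verdict.
The state is a dict: "time": time; "q": joint angles; "qd": joint speeds; "tau": joint torques, N m; "eef_pos": TCP position; "orientation": TCP orientation; "contact_force": force on the tool from outside, world axes, zero at the start; "wrist_torque": the same for the moment, N m; "gripper_width": finger opening in mm.
Only numpy, scipy, OpenCV 4.12 (cv2) and the standard library are available. Lean on these libraries where they do the work, as an engineer would, in place of code of your own. Each camera call takes 0.05 s, during which the arm holds its last target. There are 200 camera calls.

## Working session

There is one attempt and no reset: what is moved stays moved. The work goes in short steps, Python scripts to look and compute and a shell command to move; the robot and the scene stay as the last step left them, time stands still between calls to the robot, and variables do not carry over. Pictures are saved under pics/ and viewed, about 8 in all and at most 12, crops included, and the job is handed in when it is done.

```bash
mkdir -p pics
python3 - <<'E'
from plant import *
import cv2
for n in("scene","top"):
    cv2.imwrite(f"pics/{n}0.png",get_image(n)); print(n,get_calibration(n))
print(sense());
E
```

```text
scene {'vfov': 46.580026915230015, 'cx': 323.2347990849146, 'cy': 236.95241740012196, 'rvec': array([ 0.65468857, -2.51517643,  1.3369007 ]), 'tvec': array([374.50917519, 336.97278199, 875.08353609])}
top {'vfov': 46.50021524166056, 'cx': 312.61639469434476, 'cy': 247.66267898446958, 'rvec': array([ 2.21111917, -2.17591455,  0.06310138]), 'tvec': array([-268.50608589,  556.6395061 , 1275.36273267])}
{'time': 0.1, 'q': array([ 1.26809292,  0.38419372,  0.01636125,  1.37104123, -0.00631539,
        1.38822834, -0.04649761]), 'qd': array([-7.00662820e-04, -1.56170184e-03, -1.53768680e-03, -2.50387569e-03,
        8.03824469e-05, -1.17310782e-04, -7.29841898e-04]), 'tau': array([ 3.30106632e-03, -6.29134154e+01,  8.47535022e-01, -3.72756028e+01,
        1.67784677e-02,  1.04242866e-02,  1.92721700e-05]), 'eef_pos': array([ 148.46100415, -606.96088548,  403.7573193 ]), 'orientation': array([-0.70194646, -0.08524614,  0.70210662, -0.08396764]), 'contact_force': array([-0.02771966, -0.49573916, -0.27393988]), 'wrist_torque': array([-0.02520572, -0.00161315, -0.0442781 ]), 'gripper_width': 85.43734786111494}
```

View pics/scene0.png

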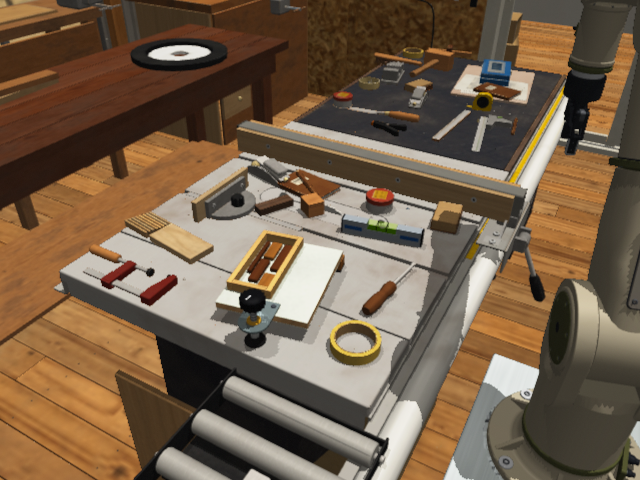

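View pics/top0.png

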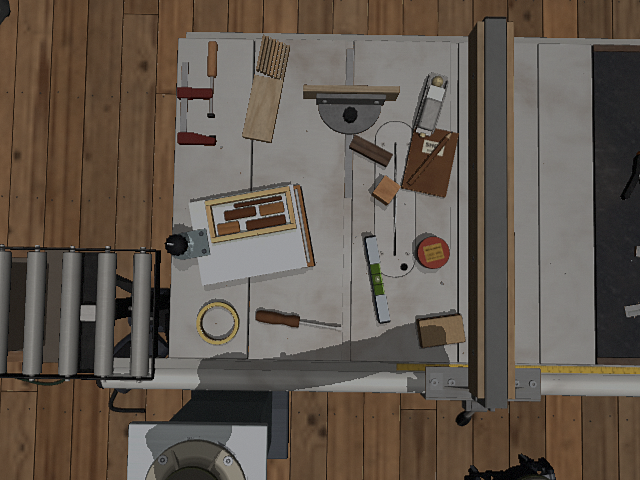

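The top view shows the level at about (377,278), the board's bare strip centred near (258,262), the knob at (177,244), the tape at (217,322), the tin at (432,251) and the offcut at (441,330). In the scene view the level is at (382,228), the knob at (252,300) and the strip around (310,285).

```bash
cat > h.py <<'E'
import numpy as np, cv2
from plant import *
def cam(n):
    c=get_calibration(n); f=240/np.tan(np.radians(c["vfov"]/2))
    K=np.array([[f,0,c["cx"]],[0,f,c["cy"]],[0,0,1]]); R=cv2.Rodrigues(c["rvec"])[0]
    return K,R,c["tvec"]
def ray(n,p):
    K,R,t=cam(n); d=R.T@np.linalg.inv(K)@[p[0],p[1],1]; return -R.T@t,d/np.linalg.norm(d)
def plane(n,p,z):
    o,d=ray(n,p); return o+d*(z-o[2])/d[2]
def proj(n,X):
    K,R,t=cam(n); v=K@(R@np.asarray(X,float)+t); return v[:2]/v[2]
def tri(a,b):
    (o,d),(p,e)=ray("scene",a),ray("top",b)
    s=np.linalg.lstsq(np.c_[d,-e],p-o,rcond=None)[0]; A,B=o+s[0]*d,p+s[1]*e
    return (A+B)/2,np.linalg.norm(A-B)
def blob(img,lo,hi,box):
    x0,y0,x1,y1=box; m=np.zeros(img.shape[:2],np.uint8)
    m[y0:y1,x0:x1]=cv2.inRange(cv2.cvtColor(img,cv2.COLOR_BGR2HSV),lo,hi)[y0:y1,x0:x1]
    k,l,s,c=cv2.connectedComponentsWithStats(m); i=1+np.argmax(s[1:,4]); return c[i],s[i],(l==i).astype(np.uint8)
E
python3 - <<'E'
from h import *
np.set_printoptions(precision=1,suppress=True)
s,t=cv2.imread("pics/scene0.png"),cv2.imread("pics/top0.png")
g=[blob(s,(28,100,60),(50,255,255),(330,200,440,250)),blob(t,(28,100,60),(50,255,255),(360,225,400,330))]
print("vial",g[0][:2],g[1][:2],tri(g[0][0],g[1][0]))
k=[blob(s,(0,0,0),(180,255,50),(225,280,275,318)),blob(t,(0,0,0),(180,255,50),(160,225,192,262))]
print("knob",k[0][:2],k[1][:2],tri(k[0][0],k[1][0]))
w=blob(t,(0,0,205),(180,40,255),(180,180,320,290)); print("white",w[1],cv2.boxPoints(cv2.minAreaRect(cv2.findNonZero(w[2]))))
def crop(i,b,f): return cv2.resize(i[b[1]:b[3],b[0]:b[2]],None,fx=f,fy=f,interpolation=cv2.INTER_CUBIC)
a=crop(t,(160,175,420,335),3);b=crop(s,(205,190,445,370),2.5)
cv2.imwrite("pics/c0.png",a); cv2.imwrite("pics/c1.png",b)
E
```

```text
vial (array([381.4, 227.4]), array([367, 221,  29,  13, 176], dtype=int32)) (array([375.3, 268.4]), array([371, 264,  10,  10,  80], dtype=int32)) (array([ 503.7, -408.5,   24.2]), np.float64(24.400627230925195))
knob (array([252.2, 300.6]), array([239, 289,  27,  26, 500], dtype=int32)) (array([176.2, 244.4]), array([164, 234,  24,  22, 384], dtype=int32)) (array([557.7,  35.1,  98.9]), np.float64(1.9310794202267119))Traceback (most recent call last):
  File "<stdin>", line 8, in <module>
  File "h.py", line 20, in blob
    k,l,s,c=cv2.connectedComponentsWithStats(m); i=1+np.argmax(s[1:,4]); return c[i],s[i],(l==i).astype(np.uint8)
                                                     ~~~~~~~~~^^^^^^^^^
    return _wrapfunc(a, 'argmax', axis=axis, out=out, **kwds)
    return bound(*args, **kwds)
ValueError: attempt to get argmax of an empty sequence
```

Run:
```python
from h import *
s,t=cv2.imread("pics/scene0.png"),cv2.imread("pics/top0.png")
def crop(i,b,f): return cv2.resize(i[b[1]:b[3],b[0]:b[2]],None,fx=f,fy=f,interpolation=cv2.INTER_CUBIC)
a=crop(t,(160,175,420,335),3);b=crop(s,(205,190,445,370),3)
cv2.imwrite("pics/c0.png",a); cv2.imwrite("pics/c1.png",b)
print(cv2.cvtColor(t,cv2.COLOR_BGR2HSV)[[265,265,250],[250,280,300]],cv2.cvtColor(t,cv2.COLOR_BGR2HSV)[270:290:3,377])
```

```text
[[113   6 161]
 [113   6 159]
 [114   8 160]] [[ 42 170  72]
 [ 41 139  46]
 [ 34  70  88]
 [ 40  31 172]
 [ 39 105  85]
 [ 40 170  69]
 [ 42 156  75]]
```

View pics/c0.png

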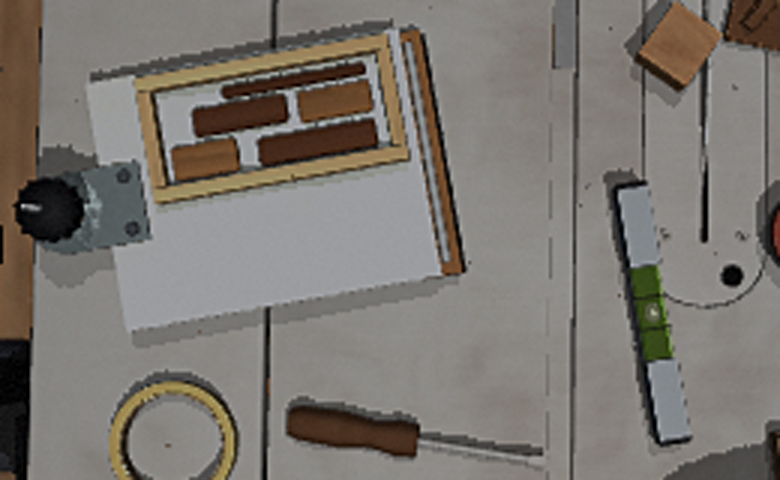

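View pics/c1.png

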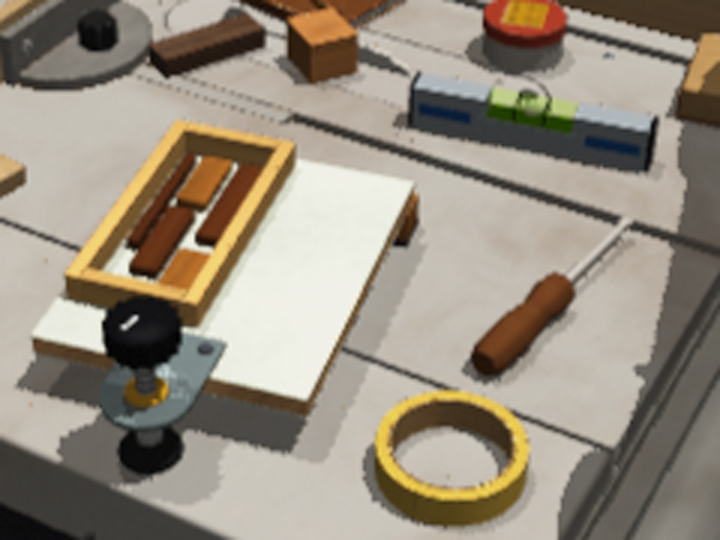

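Run:
```python
from h import *
np.set_printoptions(precision=1,suppress=True)
S=lambda x,y:(205+x/3,190+y/3); T=lambda x,y:(160+x/3,175+y/3)
for n,a,b in [("NL",(307,399),(133,331)),("NR",(414,182),(443,274)),("FL",(36,335),(88,82)),("frameNL",(195,305),(160,202)),
  ("lvl far",(415,80),(632,184)),("lvl near",(653,119),(674,440)),("vial",(533,103),(651,312))]:
    p,e=tri(S(*a),T(*b)); print(n,p,e, plane("top",T(*b),p[2]), plane("scene",S(*a),40 if n[0] in"lv" else 50),plane("top",T(*b),40 if n[0] in"lv" else 50))
print("tape",plane("top",T(173,442),20),"driver",plane("top",T(287,405),20),plane("top",T(543,453),10),"tin",plane("top",(432,251),40))
print("fence top left edge", tri((240,125),(480,22)))
print(plane("top",(470,200),0))
```

```text
NL [470.6 -16.6  42.1] 0.5205193356390542 [470.4 -16.7  42.1] [466.6  -9.2  50. ] [470.5 -18.2  50. ]
NR [ 515.9 -249.5   48.3] 1.9980904260748726 [ 516.8 -249.1   48.3] [ 514.  -247.7   50. ] [ 516.8 -249.1   50. ]
FL [655.9  20.8  43.8] 4.487231262118175 [657.9  22.1  43.8] [648.7  25.6  50. ] [657.1  20.7  50. ]
frameNL [566.9 -38.   62.9] 0.8517183685345708 [566.6 -38.2  62.9] [576.3 -50.5  50. ] [567.4 -35.9  50. ]
lvl far [ 586.9 -391.6   37.2] 1.678636736777427 [ 587.6 -391.2   37.2] [ 584.1 -387.8   40. ] [ 587.4 -390.9   40. ]
lvl near [ 394.4 -424.3   43.9] 2.289751366335502 [ 395.5 -423.9   43.9] [ 395.1 -430.7   40. ] [ 395.2 -424.4   40. ]
vial [ 489.4 -407.1   37.7] 3.147645830325631 [ 490.9 -406.5   37.7] [ 486.7 -404.4   40. ] [ 490.9 -406.2   40. ]
tape [386.2 -45.2  20. ] driver [ 415.6 -131.5   20. ] [ 381.5 -327.8   10. ] tin [ 556.3 -530.4   40. ]
fence top left edge (array([1064.3, -626.5,   88.7]), np.float64(6.615505096183848))
[ 680.  -627.9    0. ]
```

The crops show the level's top face running from about (632,184) to (674,440) in the top crop. The board's near corners are at (133,331) and (443,274), and the screwdriver lies between the tape and the level. The measured heights are 37–44 for the level's top, 42–48 for the board and 99 for the knob, which match the text. The level is 195–200 long, also as stated.

Run:
```python
import plant
from h import *
from scipy.spatial.transform import Rotation as R
print([n for n in dir(plant) if n[0]!='_'], getattr(plant,'tcp_to_grasp',None))
M=R.from_quat(sense()['orientation']).as_matrix(); print(M.round(3)); y=M[:,1]
a=np.arctan2(y[1],y[0]); print("jaw yaw",a)
w=lambda d:(d+np.pi/2)%np.pi-np.pi/2
print("roll to grasp level", w(np.arctan2(33,192)+np.pi/2-a), "roll to board", w(1.765+np.pi/2-a))
```

```text
['IKError', 'finish_job', 'get_calibration', 'get_image', 'sense', 'tcp_to_grasp'] 154.70000000000002
[[-0.     0.238 -0.971]
 [ 0.002 -0.971 -0.238]
 [-1.    -0.002  0.   ]]
jaw yaw -1.3309170983129492
roll to grasp level -0.06966730319647318 roll to board 1.5251207715180524
```

```bash
python3 -m pendant '[{"gripper":60,"offset":[55,35,-10],"roll":-0.07},{"gripper":60,"offset":[110,70,-30],"roll":-0.07},{"gripper":60,"offset":[165,100,-50],"roll":-0.07},{"gripper":60,"offset":[220,130,-70],"roll":-0.07},{"gripper":60,"offset":[275,165,-90],"roll":-0.07},{"gripper":60,"offset":[342,200,-110],"roll":-0.07},{"gripper":60,"offset":[342,200,-110],"roll":-0.07},{"gripper":60,"offset":[342,200,-110],"roll":-0.07}]' 40
```

```text
time: 1.1
eef_pos: [493.5, -403.3, 291.8]
orientation: [-0.704, -0.064, 0.705, -0.06]
contact_force: [-0.8, -0.1, -1.1]
gripper_width: 60.3
```

```bash
python3 -m pendant '[{"gripper":60,"offset":[-2,-4,-40],"roll":0},{"gripper":60,"offset":[-2,-4,-80],"roll":0},{"gripper":60,"offset":[-2,-4,-109],"roll":0},{"gripper":60,"offset":[-2,-4,-109],"roll":0},{"gripper":20,"offset":[-2,-4,-109],"roll":0},{"gripper":20,"offset":[-2,-4,-109],"roll":0},{"gripper":20,"offset":[-2,-4,-109],"roll":0},{"gripper":20,"offset":[-2,-4,-109],"roll":0}]' 40; python3 -c "
from h import *
cv2.imwrite('pics/s1.png',get_image('scene')[130:330,205:445]);print(sense()['gripper_width'],sense()['eef_pos'])"
```

```text
time: 2.1
eef_pos: [491.9, -407.9, 185.0]
orientation: [0.705, 0.063, -0.704, 0.061]
contact_force: [-0.8, -0.1, 6.4]
gripper_width: 23.1
22.610842608555657 [ 491.91177431 -407.90621626  184.98848729]
```

```bash
python3 -m pendant '[{"gripper":20,"offset":[0,0,40],"roll":0},{"gripper":20,"offset":[0,0,90],"roll":0.1},{"gripper":20,"offset":[5,15,130],"roll":0.28},{"gripper":20,"offset":[10,60,130],"roll":0.46},{"gripper":20,"offset":[15,110,130],"roll":0.64},{"gripper":20,"offset":[20,160,130],"roll":0.82},{"gripper":20,"offset":[25,210,130],"roll":1.0},{"gripper":20,"offset":[30,240,130],"roll":1.18}]' 40; python3 -c "
from h import *
from scipy.spatial.transform import Rotation as R
s=sense();y=R.from_quat(s['orientation']).as_matrix()[:,1];print(s['q'],s['gripper_width'],s['eef_pos'],np.arctan2(y[1],y[0]))"
```

```text
time: 3.15
eef_pos: [521.9, -164.6, 315.5]
orientation: [-0.549, -0.447, 0.549, -0.445]
contact_force: [0.4, -0.3, -3.6]
gripper_width: 22.8
[ 0.6291374   0.31667212 -0.4624353   1.69402688  0.14929237  1.16908418
 -0.07766233] 22.816451699228185 [ 521.85357296 -164.6462209   315.47199362] -0.20528745691761036
```

```bash
python3 -m pendant '[{"gripper":20,"offset":[5,30,0],"roll":0.18},{"gripper":20,"offset":[5,30,0],"roll":0.36},{"gripper":20,"offset":[5,30,-20],"roll":0.4},{"gripper":20,"offset":[5,30,-40],"roll":0.4},{"gripper":20,"offset":[5,30,-55],"roll":0.4},{"gripper":20,"offset":[5,30,-60],"roll":0.4},{"gripper":20,"offset":[5,30,-60],"roll":0.4}]' 40; python3 -c "
from h import *
from scipy.spatial.transform import Rotation as R
cv2.imwrite('pics/a2.png',np.hstack([cv2.resize(get_image('scene')[180:350,205:345],(494,600)),cv2.resize(get_image('top')[180:300,160:320],None,fx=1.9,fy=1.9)[:228].repeat(1,0) if 0 else cv2.copyMakeBorder(cv2.resize(get_image('top')[180:300,160:320],(304,228)),0,372,0,0,cv2.BORDER_CONSTANT)]))
s=sense();y=R.from_quat(s['orientation']).as_matrix()[:,1];print(s['gripper_width'],s['eef_pos'],s['contact_force'],np.arctan2(y[1],y[0]))"
```

```text
time: 4.03
eef_pos: [526.9, -134.6, 255.6]
orientation: [0.449, 0.547, -0.449, 0.545]
contact_force: [0.2, -0.3, -3.5]
gripper_width: 23.0
23.0434605492875 [ 527.20565818 -134.64967027  256.2115735 ] [-0.65980014 -0.72500669 -3.13067191] 0.1947154475089951
```

View pics/a2.png

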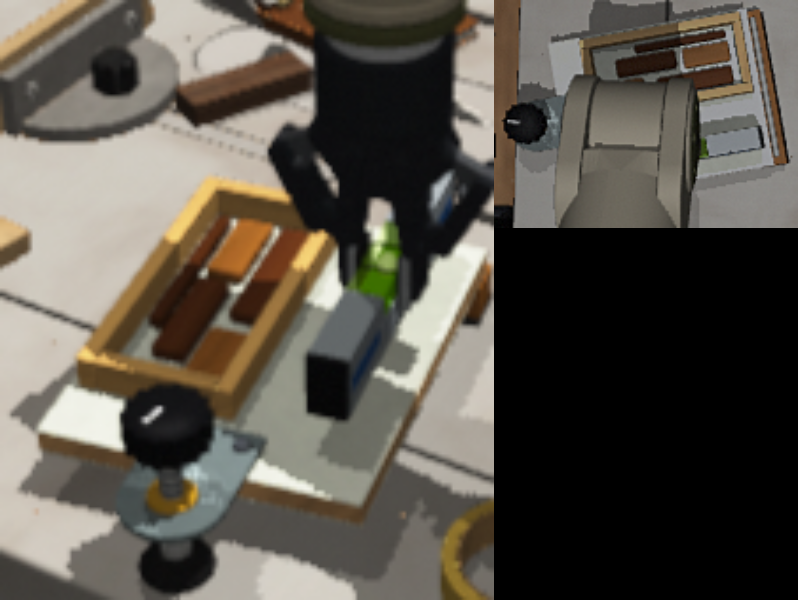

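The picture shows the level held flat and lengthwise above the strip, clear of the frame, with its end cap at (330,370) in the crop. Next I lower it until it touches.

```bash
python3 -m pendant '[{"gripper":20,"offset":[0,0,-8],"roll":0},{"gripper":20,"offset":[0,0,-14],"roll":0},{"gripper":20,"offset":[0,0,-18],"roll":0},{"gripper":20,"offset":[0,0,-18],"roll":0}]'; python3 -m pendant '[{"gripper":20,"offset":[0,0,-2],"roll":0},{"gripper":20,"offset":[0,0,-3],"roll":0},{"gripper":20,"offset":[0,0,-3],"roll":0}]'
```

```text
time: 4.62
eef_pos: [527.0, -134.6, 237.7]
orientation: [0.449, 0.547, -0.449, 0.545]
contact_force: [0.4, 0.7, -3.8]
gripper_width: 23.2
time: 5.0
eef_pos: [527.0, -134.6, 234.7]
orientation: [0.449, 0.547, -0.449, 0.545]
contact_force: [0.0, 0.1, -3.4]
gripper_width: 22.8
```

```bash
python3 -m pendant '[{"gripper":20,"offset":[0,0,-1],"roll":0},{"gripper":20,"offset":[0,0,-2],"roll":0},{"gripper":20,"offset":[0,0,-2],"roll":0}]';python3 -m pendant '[{"gripper":20,"offset":[0,0,-1],"roll":0},{"gripper":20,"offset":[0,0,-1.5],"roll":0},{"gripper":20,"offset":[0,0,-1.5],"roll":0}]'
```

```text
time: 5.38
eef_pos: [527.1, -134.4, 233.5]
orientation: [0.449, 0.547, -0.449, 0.545]
contact_force: [-3.6, 1.5, 6.2]
gripper_width: 22.8
time: 5.75
eef_pos: [527.1, -134.3, 233.4]
orientation: [0.448, 0.547, -0.449, 0.546]
contact_force: [-7.9, 1.5, 13.8]
gripper_width: 22.9
```

```bash
python3 -m pendant '[{"gripper":50,"offset":[0,0,0],"roll":0},{"gripper":50,"offset":[0,0,0],"roll":0},{"gripper":50,"offset":[0,0,0],"roll":0},{"gripper":50,"offset":[0,0,25],"roll":0},{"gripper":60,"offset":[0,0,60],"roll":0},{"gripper":60,"offset":[0,0,90],"roll":0},{"gripper":60,"offset":[10,50,90],"roll":0.15},{"gripper":60,"offset":[15,100,90],"roll":0.3}]' 60; python3 -m pendant '[{"gripper":62,"offset":[5,25,0],"roll":0.18},{"gripper":62,"offset":[16,70,0],"roll":0.36},{"gripper":62,"offset":[16,70,0],"roll":0.54},{"gripper":62,"offset":[16,70,0],"roll":0.72},{"gripper":62,"offset":[16,70,0],"roll":0.9},{"gripper":62,"offset":[16,70,0],"roll":1.0},{"gripper":62,"offset":[16,70,0],"roll":1.0}]'; python3 -c "
from h import *
cv2.imwrite('pics/a3.png',np.hstack([cv2.resize(get_image('scene')[180:350,205:345],(494,600)),cv2.copyMakeBorder(cv2.resize(get_image('top')[180:300,160:320],(304,228)),0,372,0,0,cv2.BORDER_CONSTANT)]))
s=sense();print(s['q'],s['eef_pos'],s['contact_force'])"
```

```text
time: 6.75
eef_pos: [542.5, -33.7, 323.9]
orientation: [0.361, 0.608, -0.362, 0.608]
contact_force: [-0.5, 0.3, 0.2]
gripper_width: 60.2
time: 7.62
eef_pos: [558.6, 36.2, 323.7]
orientation: [0.026, 0.707, -0.026, 0.707]
contact_force: [0.3, 0.2, 0.3]
gripper_width: 61.9
[ 0.53238795  0.41846211 -0.83826034  1.64023609  0.32716915  1.2300937
  1.12129363] [558.54301619  36.23132183 323.77629381] [0.07810037 0.08744373 0.63956835]
```

View pics/a3.png

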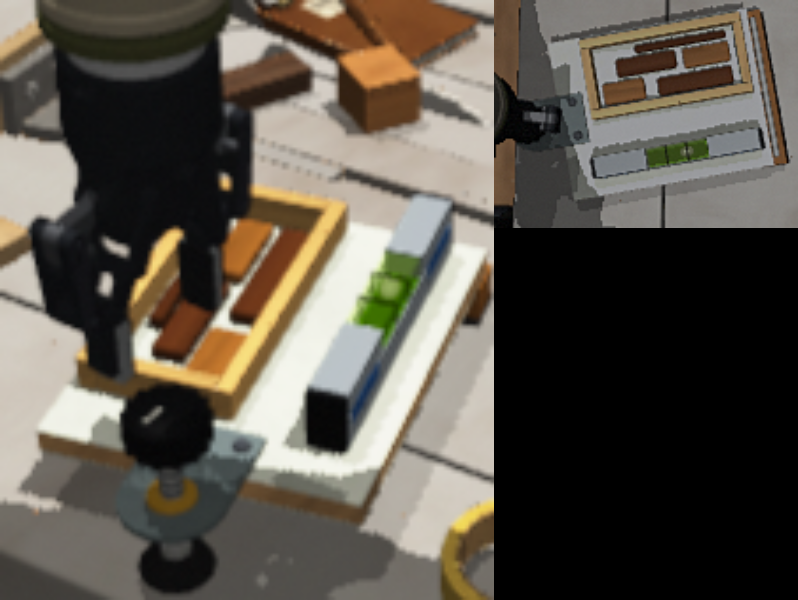

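The level lies lengthwise mid-strip and is let go. The bubble sits at the hinge side of the vial, at (686,152) in the inset. Next: a bubble-offset measurement, then gripping the knob.

```bash
cat > b.py <<'E'
from h import *
np.set_printoptions(precision=1,suppress=True)
def prof(img,name,c,u,z):
    d=np.arange(-50,51,2.0); out=np.zeros((len(d),3))
    for k in (-4,-2,0,2,4):
        P=np.array([proj(name,[c[0]+x*u[0]-k*u[1],c[1]+x*u[1]+k*u[0],z]) for x in d],np.float32)
        out+=cv2.remap(img,P[None,:,0],P[None,:,1],cv2.INTER_LINEAR)[0].astype(float)/5
    return d,out
def bubble(show=False):
    """offset of bubble from vial middle along the board, + towards knob, mm, from each camera"""
    u=np.array([-.193,.981]); r=[]
    for n in("top","scene"):
        img=get_image(n); d,o=prof(img,n,(527.5,-134.5),u,86)
        if show: print(n); print(np.c_[d,o][:, [0,1,2,3]].astype(int).tolist())
        green=np.clip((o[:,1]-o[:,0])/(o[:,1]+1),0,1)
        w=np.clip(o[:,0]-np.median(o[np.abs(d)<30,0])-15,0,None)*(np.abs(d)<32)
        e=d[green>.3]; mid=(e.min()+e.max())/2
        r+= [round((w*d).sum()/max(w.sum(),1e-6),1),round(mid,1),(e.min(),e.max())]
    return r
if __name__=="__main__":
    import sys; print(bubble(len(sys.argv)>1))
E
python3 b.py s
```

```text
top
[[-50, 134, 130, 125], [-48, 135, 130, 125], [-46, 135, 131, 125], [-44, 135, 131, 126], [-42, 137, 132, 129], [-40, 141, 133, 129], [-38, 78, 92, 81], [-36, 18, 73, 50], [-34, 20, 70, 50], [-32, 23, 71, 52], [-30, 23, 71, 51], [-28, 23, 72, 52], [-26, 23, 72, 52], [-24, 23, 71, 51], [-22, 25, 71, 52], [-20, 46, 80, 69], [-18, 66, 94, 87], [-16, 69, 95, 89], [-14, 47, 59, 57], [-12, 62, 79, 75], [-10, 82, 111, 103], [-8, 60, 89, 81], [-6, 45, 80, 68], [-4, 20, 69, 49], [-2, 22, 70, 51], [0, 23, 71, 52], [2, 23, 71, 52], [4, 23, 72, 53], [6, 24, 72, 53], [8, 22, 67, 50], [10, 18, 42, 33], [12, 19, 51, 39], [14, 22, 73, 53], [16, 23, 72, 52], [18, 23, 71, 52], [20, 23, 71, 52], [22, 23, 71, 52], [24, 22, 71, 52], [26, 22, 71, 52], [28, 22, 71, 52], [30, 24, 71, 52], [32, 36, 68, 56], [34, 67, 72, 68], [36, 140, 134, 129], [38, 137, 132, 127], [40, 133, 128, 124], [42, 132, 128, 124], [44, 133, 129, 124], [46, 132, 128, 123], [48, 132, 128, 123], [50, 132, 128, 123]]
scene
[[-50, 199, 194, 187], [-48, 200, 195, 187], [-46, 198, 193, 185], [-44, 179, 177, 169], [-42, 145, 153, 142], 
[... 360 characters left out ...]
6], [-4, 74, 158, 130], [-2, 63, 150, 120], [0, 48, 140, 106], [2, 31, 129, 91], [4, 21, 114, 77], [6, 15, 93, 60], [8, 11, 86, 53], [10, 9, 97, 58], [12, 12, 114, 69], [14, 15, 124, 76], [16, 15, 125, 76], [18, 13, 124, 75], [20, 9, 122, 73], [22, 10, 120, 72], [24, 11, 120, 72], [26, 12, 122, 74], [28, 16, 125, 78], [30, 51, 138, 99], [32, 125, 165, 142], [34, 173, 184, 171], [36, 195, 194, 185], [38, 198, 195, 187], [40, 198, 195, 186], [42, 198, 195, 187], [44, 199, 195, 187], [46, 198, 195, 186], [48, 198, 195, 186], [50, 198, 195, 187]]
[np.float64(-12.9), np.float64(-2.0), (np.float64(-36.0), np.float64(32.0)), np.float64(-8.0), np.float64(-4.0), (np.float64(-38.0), np.float64(30.0))]
```

```bash
python3 -m pendant '[{"gripper":62,"offset":[0,-1,-30],"roll":0},{"gripper":62,"offset":[0,-1,-55],"roll":0},{"gripper":62,"offset":[0,-1,-68],"roll":0},{"gripper":62,"offset":[0,-1,-68],"roll":0},{"gripper":62,"offset":[0,-1,-68],"roll":0}]'
```

```text
time: 8.45
eef_pos: [558.9, 35.6, 256.9]
orientation: [0.026, 0.706, -0.027, 0.707]
contact_force: [-0.4, 0.1, 0.6]
gripper_width: 62.0
```

The top view gives the vial lines at -14 and +10.5, so the middle is at -1.8. The bubble is at -13, an offset of about -11 mm, which calls for about 1.3 rad clockwise.

```bash
python3 -m pendant '[{"gripper":38,"offset":[0,0,0],"roll":0},{"gripper":38,"offset":[0,0,0],"roll":0},{"gripper":38,"offset":[0,0,0],"roll":0},{"gripper":38,"offset":[0,0,0],"roll":0}]' 60;  python3 -m pendant '[{"gripper":38,"offset":[0,0,0],"roll":-0.15},{"gripper":38,"offset":[0,0,0],"roll":-0.32},{"gripper":38,"offset":[0,0,0],"roll":-0.49},{"gripper":38,"offset":[0,0,0],"roll":-0.66},{"gripper":38,"offset":[0,0,0],"roll":-0.83},{"gripper":38,"offset":[0,0,0],"roll":-1.0},{"gripper":38,"offset":[0,0,0],"roll":-1.1},{"gripper":38,"offset":[0,0,0],"roll":-1.1}]';python3 -m pendant '[{"gripper":38,"offset":[0,0,0],"roll":0},{"gripper":38,"offset":[0,0,0],"roll":0},{"gripper":38,"offset":[0,0,0],"roll":0},{"gripper":38,"offset":[0,0,0],"roll":0},{"gripper":38,"offset":[0,0,0],"roll":0},{"gripper":38,"offset":[0,0,0],"roll":0}]'; python3 b.py
```

```text
time: 8.95
eef_pos: [559.3, 36.3, 258.4]
orientation: [0.026, 0.705, -0.026, 0.708]
contact_force: [-2.8, 0.9, 5.4]
gripper_width: 42.4
time: 9.95
eef_pos: [558.6, 35.1, 258.5]
orientation: [0.391, 0.587, -0.394, 0.589]
contact_force: [-5.3, -4.0, 2.1]
gripper_width: 42.9
time: 10.7
eef_pos: [558.5, 35.1, 258.5]
orientation: [0.391, 0.587, -0.395, 0.589]
contact_force: [-3.2, -1.1, -1.9]
gripper_width: 42.8
[np.float64(-3.9), np.float64(-3.0), (np.float64(-38.0), np.float64(32.0)), np.float64(4.9), np.float64(-6.0), (np.float64(-40.0), np.float64(28.0))]
```

```bash
python3 -m pendant '[{"gripper":38,"offset":[0,0,0],"roll":-0.1},{"gripper":38,"offset":[0,0,0],"roll":-0.18},{"gripper":38,"offset":[0,0,0],"roll":-0.18},{"gripper":62,"offset":[0,0,0],"roll":-0.18},{"gripper":62,"offset":[0,0,0],"roll":-0.18},{"gripper":62,"offset":[0,0,0],"roll":-0.18},{"gripper":62,"offset":[0,0,40],"roll":-0.18},{"gripper":62,"offset":[0,0,80],"roll":-0.18}]'; python3 -m pendant '[{"gripper":62,"offset":[0,0,0],"roll":0},{"gripper":40,"offset":[0,0,0],"roll":0},{"gripper":20,"offset":[0,0,0],"roll":0},{"gripper":0,"offset":[0,0,0],"roll":0},{"gripper":0,"offset":[0,0,0],"roll":0}]'; python3 b.py s | sed -n '2p;5p'
```

```text
time: 11.8
eef_pos: [558.5, 35.2, 339.3]
orientation: [0.442, 0.55, -0.446, 0.551]
contact_force: [1.0, -0.1, 0.0]
gripper_width: 62.1
time: 12.42
eef_pos: [558.4, 35.2, 338.8]
orientation: [0.441, 0.55, -0.446, 0.551]
contact_force: [0.3, 1.0, -0.9]
gripper_width: 0.1
[[-50, 137, 132, 127], [-48, 137, 132, 127], [-46, 137, 132, 127], [-44, 137, 132, 127], [-42, 141, 135, 131], [-40, 142, 134, 131], [-38, 54, 85, 70], [-36, 16, 73, 50], [-34, 21, 71, 52], [-32, 23, 72, 53], [-30, 25, 72, 54], [-28, 25, 73, 54], [-26, 23, 72, 53], [-24, 24, 72, 52], [-22, 25, 73, 53], [-20, 24, 73, 53], [-18, 25, 74, 54], [-16, 21, 61, 45], [-14, 19, 42, 32], [-12, 24, 65, 48], [-10, 38, 79, 64], [-8, 61, 88, 82], [-6, 68, 95, 89], [-4, 92, 116, 111], [-2, 100, 125, 119], [0, 69, 95, 89], [2, 63, 91, 84], [4, 44, 81, 69], [6, 25, 74, 54], [8, 19, 58, 42], [10, 19, 41, 33], [12, 24, 68, 50], [14, 24, 74, 54], [16, 24, 72, 53], [18, 22, 71, 52], [20, 25, 73, 53], [22, 24, 72, 53], [24, 24, 72, 54], [26, 23, 72, 52], [28, 21, 71, 51], [30, 25, 71, 53], [32, 43, 68, 58], [34, 76, 76, 73], [36, 145, 139, 134], [38, 138, 133, 128], [40, 135, 130, 126], [42, 135, 131, 126], [44, 135, 131, 126], [46, 135, 130, 126], [48, 134, 129, 124], [50, 134, 130, 125]]
[np.float64(-2.8), np.float64(-3.0), (np.float64(-38.0), np.float64(32.0)), np.float64(6.1), np.float64(-6.0), (np.float64(-40.0), np.float64(28.0))]
```

Bubble offset is about -0.5 mm: lines at -14.3 and +9.5, bubble at -2.8. Next is the press, 65 mm from the middle on the hinge side.

```bash
python3 -m pendant '[{"gripper":0,"offset":[-4,-55,0],"roll":0},{"gripper":0,"offset":[-8,-110,0],"roll":0},{"gripper":0,"offset":[-12,-165,0],"roll":0},{"gripper":0,"offset":[-18,-220,0],"roll":0},{"gripper":0,"offset":[-18,-235.5,-20],"roll":0},{"gripper":0,"offset":[-18,-235.5,-50],"roll":0},{"gripper":0,"offset":[-18,-235.5,-60],"roll":0},{"gripper":0,"offset":[-18,-235.5,-60],"roll":0}]'; python3 -m pendant '[{"gripper":0,"offset":[0,0,-3],"roll":0},{"gripper":0,"offset":[0,0,-6],"roll":0},{"gripper":0,"offset":[0,0,-6],"roll":0}]'; python3 -c "
from b import *
print(bubble())
cv2.imwrite('pics/a4.png',np.hstack([cv2.resize(get_image('scene')[180:350,205:345],(494,600)),cv2.copyMakeBorder(cv2.resize(get_image('top')[180:300,160:320],(304,228)),0,372,0,0,cv2.BORDER_CONSTANT)]))"
```

```text
time: 13.52
eef_pos: [540.5, -199.3, 278.5]
orientation: [0.441, 0.551, -0.445, 0.551]
contact_force: [0.1, 0.5, 0.6]
gripper_width: -0.3
time: 13.9
eef_pos: [540.6, -199.2, 272.7]
orientation: [0.441, 0.551, -0.445, 0.551]
contact_force: [0.3, -0.2, 0.6]
gripper_width: 0.1Traceback (most recent call last):
  File "<string>", line 3, in <module>
    print(bubble())
          ~~~~~~^^
  File "b.py", line 17, in bubble
    e=d[green>.3]; mid=(e.min()+e.max())/2
                        ~~~~~^^
    return umr_minimum(a, axis, None, out, keepdims, initial, where)
ValueError: zero-size array to reduction operation minimum which has no identity
```

```bash
python3 -c "
from b import *
cv2.imwrite('pics/a5.png',cv2.resize(get_image('scene')[190:330,240:360],(686,600+200))[:600] if 0 else cv2.resize(get_image('scene')[205:325,240:380],(700,600)))"
```

```text
(no output)
```

View pics/a5.png

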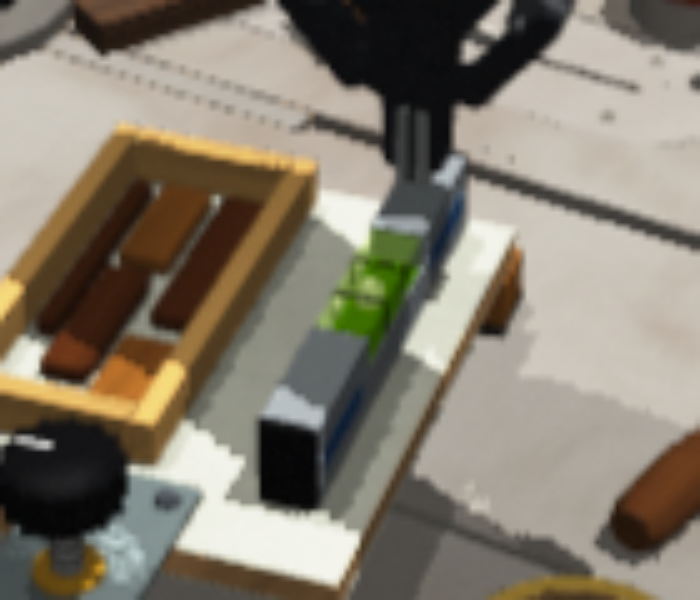

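The picture shows the closed tips centred over the level's metal top, clear of the vial, at (415,160). The bubble is visible near (362,285). The hand hides the level from the top camera here, so during the press I compare scene readings with the 6.1 baseline.

```bash
cat >> b.py <<'E'
def sb():
    d,o=prof(get_image("scene"),"scene",(527.5,-134.5),np.array([-.193,.981]),86)
    w=np.clip(o[:,0]-np.median(o[np.abs(d)<30,0])-15,0,None)*(np.abs(d)<22); g=np.clip(o[:,1]-np.median(o[np.abs(d)<30,1])-15,0,None)*(np.abs(d)<24)
    return (w*d).sum()/w.sum(),(g*d).sum()/g.sum()
E
python3 -c "
from b import *;print(sb())"
python3 -m pendant '[{"gripper":0,"offset":[0,0,-4],"roll":0},{"gripper":0,"offset":[0,0,-7],"roll":0},{"gripper":0,"offset":[0,0,-7],"roll":0}]'; python3 -m pendant '[{"gripper":0,"offset":[0,0,-1],"roll":0},{"gripper":0,"offset":[0,0,-2],"roll":0},{"gripper":0,"offset":[0,0,-2],"roll":0}]'
```

```text
(np.float64(-2.8174757281553395), np.float64(-4.081794195250659))
time: 14.42
eef_pos: [540.4, -199.3, 265.3]
orientation: [0.441, 0.551, -0.445, 0.55]
contact_force: [0.7, -0.5, -0.5]
gripper_width: 0.2
time: 14.8
eef_pos: [540.5, -199.3, 263.6]
orientation: [0.441, 0.551, -0.445, 0.551]
contact_force: [-2.2, 0.5, 3.3]
gripper_width: 0.0
```

```bash
python3 -m pendant '[{"gripper":0,"offset":[0,0,-1],"roll":0},{"gripper":0,"offset":[0,0,-2],"roll":0},{"gripper":0,"offset":[0,0,-2.5],"roll":0},{"gripper":0,"offset":[0,0,-2.5],"roll":0},{"gripper":0,"offset":[0,0,-2.5],"roll":0},{"gripper":0,"offset":[0,0,-2.5],"roll":0},{"gripper":0,"offset":[0,0,-2.5],"roll":0},{"gripper":0,"offset":[0,0,-2.5],"roll":0}]'; python3 -c "
from b import *
print(sb(),[ (sense()['contact_force'],get_image('top') is None)[0] for _ in range(4)])
cv2.imwrite('pics/a6.png',np.hstack([cv2.resize(cv2.imread('pics/a5.png')[150:420,230:530],(400,360)),cv2.resize(get_image('scene')[235:289,286:346],(400,360),interpolation=cv2.INTER_CUBIC)]))"
```

```text
time: 15.8
eef_pos: [540.8, -199.0, 263.6]
orientation: [0.441, 0.551, -0.445, 0.551]
contact_force: [-7.3, 1.7, 20.0]
gripper_width: 0.3
(np.float64(-2.0773739742086756), np.float64(-3.5255972696245728)) [array([-7.4,  2.8, 20.6]), array([-7.8,  2.4, 19.3]), array([-8.1,  2.6, 19. ]), array([-6.8,  3. , 19.7])]
```

View pics/a6.png

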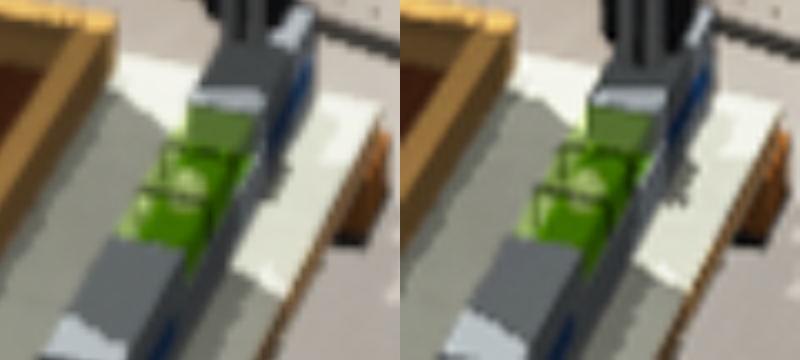

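The two panels, before and under the press, show the bubble unchanged at about (187,185) and (590,188). The tips rest on the metal, clear of the vial, with about 20 N down, so I hand the job in.

```bash
python3 -c "
from plant import *
print(sense()['contact_force'],sense()['time']);finish_job()"
```

```text
[-7.04342507  3.21266485 20.55305928] 16.1
the job is handed in; nothing more can be done
```

I handed the job in at 16.1 s with the arm still pressing down at about 20 N on the level's metal top, about 65 mm from its middle on the hinge side. No verdict is reported.

- **Level placed:** I laid the level lengthwise on the middle of the bare strip and let go. The bubble then read about 11 mm off, towards the hinge.
- **Foot turned:** I turned the knob about 1.3 rad clockwise and let go. The top camera then put the bubble within about 1 mm of the middle, between the lines.
- **Bystanders:** The hand's path stayed well clear of the tape, tin and offcut, but I did not measure them again at the end.

Two checks were weaker than I wanted:
- **Bubble under the press:** The hand hid the level from the top camera, so only the scene camera could see the bubble. Compared with just before the press, it had shifted by at most 0.7 mm, which is within noise.
- **Scene camera offset:** The scene camera sees the vial at a slant and puts the bubble near the closer line. I took this as an effect of the bubble's depth in the vial and used it only to compare before and after.

The press also carries about 7 N of sideways force. The level showed no sign of moving.

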